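# Send the toaster-oven rack home and shut the door

### The arm

A 6-joint arm with a two-finger parallel gripper is mounted at the origin on the work surface. World frame = base frame: x ahead of the robot, y to its left, z up, the work surface at z = 0. Lengths are in mm, angles in rad, forces in N, time in s.
With the tool pointing down it reaches from about 350 to 775 mm from the base axis. Payload 7.3 kg.
Tool frame: the origin (TCP) lies midway between the tips of the shut fingers; the grasp point (between the pads) lies 19 mm behind it; z points along the fingers, y is the line along which they close (so a half turn about z gives the same grasp; the last joint's range is limited). The gripper opens to 92 mm and grips with 3 to 60 N. Pads are 19 mm wide; open, the fingers measure 130 mm over their backs; the gripper's body (75 mm by 190 mm) begins 47 mm behind the grasp point.
Start: joints at [-1.426, 0.342, 1.524, -0, 1.275, -0.146], TCP at [150.55, -502.971, 226.741] pointing down, gripper open.
Joint ranges: [-2.53, 2.53], [-0.77, 2.02], [0.04, 2.7], [-1, 4.14], [0.28, 2.66], [-3.11, 3.11]. Speed limits (rad/s): [2.57, 2.57, 3.14, 3.14, 3.14, 3.14].

### API

Orientations are given as [roll, pitch, yaw] about the fixed x, y, z axes, in that order (R = Rz(yaw) Ry(pitch) Rx(roll)).
In Python, from plant import bot gives the robot as it stands.
- The arm moves only by the tool servo_tool, never from a script. Its argument "deltas" is a list of rows, each a list of 2 entries, a list of its own where there are three numbers: the shift along the tool's x, y, z in m, then the turn, a rotation vector about the tool's x, y, z in degrees. A call has 1 to 20 rows; each row shifts and turns the commanded pose from where the row before left it, along the tool's axes as they then stand; what a row does not reach is not made up. A row lasts 1/8 s, in which the tool goes at most 62.5 mm and 10.7 degrees, less where a joint would pass 70% of its speed; a pose out of reach is approached as far as the arm can. A call with a gripper value outside its range is refused whole. "fingers" is the opening, from 0 (shut) to 1 (fully open), set as the call begins (left out, the last holds). The fingers move at their own pace and stop on an object; the grip force is fixed at half the most. Time passes only in rows, so rows that do not move let the fingers close. It gives the time, the measured TCP pose, the force, the opening and the grip force at its end, in the units of the state.
- bot.get_obs(): the state, without advancing time (a new reading comes with each control period).
- bot.capture(name): name is "scene" or "top" or "wrist"; returns the picture (420x560x3 uint8, red, green, blue); there is no depth.
- bot.camera_model(name): a dict with "mtx" (3x3 intrinsics, pixels), "xyz" and "rotation" of the camera in the world. Camera axes: x right, y down, z forward; pixel columns grow to the right and rows downward; lengths in mm; the calibration is good to about 2 mm. A picture is of the moment at which its call begins: read the wrist's pose just before it. camera_model takes no time and is no camera call; for the wrist camera it gives the pose at the moment of the call.
- bot.close_job(): hands the job in; it is judged then, once.
The state is a dict: "time": time; "joint_positions": joint angles; "dq": joint speeds; "tau": joint torques, N m; "tool_pos": TCP position; "tcp_rot": TCP orientation; "contact_force": force on the tool from outside, world axes, zero at the start; "moment": the same for the moment, N m; "grip_width": finger opening in mm; "finger_force": force on a finger pad.
Only numpy, scipy, OpenCV 4.12 (cv2) and the standard library are available. Lean on these libraries where they do the work, as an engineer would, in place of code of your own. Each camera call takes 0.05 s, during which the arm holds its last target. There are 200 camera calls.

### The job

The toaster oven has been left open with its rack sticking out. Using only the fingertips or the outside of the fingers, gently push the rack all the way in, and after that push the drop-down door up until it is fully shut, without letting it slam. Pinch and lift nothing, and leave the mug, salt cellar, tongs and trivet where they are.

Things in the scene. Friction and masses are not known exactly. Their poses are not given: they have to be found in the camera images.
- oven: Steel toaster oven, fixed, 260 deep x 365 wide x 215 mm high. Origin on the counter (z = 0) below the middle of the doorway, in the plane of the front opening; x points into the oven, y left seen from the robot, z up. Doorway: y -140 to +138, z 40 to 195 mm. Right of it (y -215 to -142 mm) a panel with three knobs sticking out 16 mm.
- rack_slide (a joint): How far the rack is pulled out of the oven along the oven's -x, in m: 0 = fully in (rigid stop), most 0.1. It stays where it is left; sliding takes about 2 N.
- oven_rack: Wire rack with a flat steel front rail, 250 wide (oven's y) x 14 high x 8 mm thick, and a shallow pan fixed in it. Origin in the middle of the rail's front face, 175 mm above the counter (40 mm below the oven's top); axes as the oven's. Fully in, this face lies 4 mm inside the plane of the opening. The pan begins 20 mm behind this face, its rim 13 mm above the origin.
- rack_front (a point): Middle of the front face of the rack's front rail (same point as oven_rack).
- door_angle (a joint): Opening angle of the door in rad: 0 = shut, upright (rigid stop); it tips forward and down towards the robot as it grows, to 1.2. A stiff hinge: it stays at any angle; raising it takes about 5 N square to the door at the handle. It does not touch the rack.
- door_hinge (a point): Middle of the door's hinge line (same point as oven_door). The line runs along the oven's y, 45 mm above the counter, 2 mm in front of the plane of the opening.
- oven_door: Drop-down door: framed glass panel 280 wide x 150 high x 13 mm thick. Origin on its hinge line, the lower edge of its inner face, in the middle; axes match the oven's when shut and turn with the door (z up the door, -x out of its outer face).
- pull_bar (a point): Middle of the axis of the door's handle, a black round bar 200 mm long and 14 mm thick along the oven's y, on two stubs 85 mm either side of the middle: 135 mm up the door from the hinge line and 32 mm out from the inner face (19 mm from the outer face, so a 12 mm gap behind the bar).
- mug: Yellow ceramic mug, bystander, 82 mm across, 95 mm high, loose; origin under its centre.
- cellar: Glass salt cellar with its hinged lid closed, bystander, 69 mm across, 63 mm high, loose; origin under its centre.
- tongs: Steel tongs locked closed, bystander, 255 mm long along its x, 26 mm wide, 12 mm high, lying loose; origin under its middle.
- trivet: Square grey plastic lattice trivet, bystander, 120 x 120 x 8 mm, loose; origin under its centre.

How it is judged (in metres and radians):
On the way, in this order (a step that is already met when the one before it is completed fails the run):
1. the rack is fully in while the door is still open (value of joint rack_slide below 0.006 m and value of joint door_angle above 0.5 rad), for 0.2 s.
2. the door is shut with the rack in (value of joint door_angle below 0.05 rad and value of joint rack_slide below 0.006 m), for 0.2 s.
At the end, for the whole second after the job is handed in: The rack is within 6 mm of fully in, the door within 0.05 rad of shut and still, and the mug, salt cellar, tongs and trivet are each within 30 mm of where they started (all of step 2 and velocity of joint door_angle between -0.05 and 0.05 rad/s and distance of each of mug, cellar, tongs, trivet from where it was at the start of the episode below 0.03 m); the robot touches nothing.
It fails at once if the door is swung up to less than 0.5 rad while the rack still sticks out more than 6 mm (value of joint door_angle below 0.5 rad and value of joint rack_slide above 0.006 m).
It fails at once if the door is slammed: faster than 2 rad/s in the last 0.3 rad (value of joint door_angle below 0.3 rad and velocity of joint door_angle below -2 rad/s).
It fails at once if the door or its handle is pinched or rammed: more than 38 N from the fingers (contact force between the fingers and oven_door above 38 N).
It fails at once if the rack is pinched or rammed: more than 38 N from the fingers (contact force between the fingers and oven_rack above 38 N).
It fails at once if the mug, salt cellar, tongs or trivet is carried, lifted or pushed more than 30 mm (distance of any of mug, cellar, tongs, trivet from where it was at the start of the episode above 0.03 m).
It also fails if it takes over 54 s, if anything falls off the work surface, if the arm or the gripper's body presses on something with over 40 N, if the wrist force passes 120 N, or if a joint passes its speed limit or range.

## Working session

There is one attempt and no reset: what is moved stays moved. The work goes in short steps, Python scripts to look and compute and a tool call to move; the robot and the scene stay as the last step left them, time stands still between calls to the robot, and variables do not carry over. Pictures are saved under pics/ and viewed, at most 10 in all, crops included, and the job is handed in when it is done.

Besides the shell and the picture viewer there is one more tool, called after "Call:" as a command line: name --argument value ..., lists and objects as JSON in quotes. servo_tool: Moves the arm, as the interface text tells. Its arguments: {"type":"object","properties":{"deltas":{"type":"array"},"fingers":{"type":"number"}},"required":["deltas"]}

```bash
mkdir -p pics; python3 - <<'E'
from plant import bot
import cv2
o=bot.get_obs();print(o)
for n in("scene","top"):
    cv2.imwrite(f"pics/{n}0.png",bot.capture(n)[:,:,::-1]);print(bot.camera_model(n))
E
```

```text
{'time': 0.0, 'joint_positions': array([-1.42600896e+00,  3.42736609e-01,  1.52505098e+00, -1.71116731e-05,
        1.27539502e+00, -1.46045060e-01]), 'dq': array([-0.00104077, -0.00043223,  0.00042494,  0.00027257,  0.00010059,
       -0.00240089]), 'tau': array([-1.75125428e-03, -4.31241024e+01, -2.44228953e+01,  7.15137203e-02,
        5.57394954e-02, -1.06980574e-04]), 'tool_pos': array([ 150.47556424, -502.5316712 ,  226.02590681]), 'tcp_rot': array([-3.14001724e+00, -2.15193283e-04,  2.90837251e-01]), 'contact_force': array([ 0.62102547,  0.23892842, -0.54811888]), 'moment': array([0.06508252, 0.03828899, 0.0328483 ]), 'finger_force': 0.0, 'grip_width': 91.7493305556244}
{'mtx': array([[408.58112513,   0.        , 283.87056705],
       [  0.        , 408.58112513, 203.41829583],
       [  0.        ,   0.        ,   1.        ]]), 'xyz': array([ 733.46770719,  274.60587539, 1158.79529424]), 'rotation': array([-2.821539  ,  0.00389413,  2.46696582])}
{'mtx': array([[522.56820822,   0.        , 274.83978963],
       [  0.        , 522.56820822, 217.75355094],
       [  0.        ,   0.        ,   1.        ]]), 'xyz': array([ 270.22039999,   36.5335573 , 1603.9873758 ]), 'rotation': array([-2.97296136, -0.01154807, -1.57402212])}
```

View pics/scene0.png

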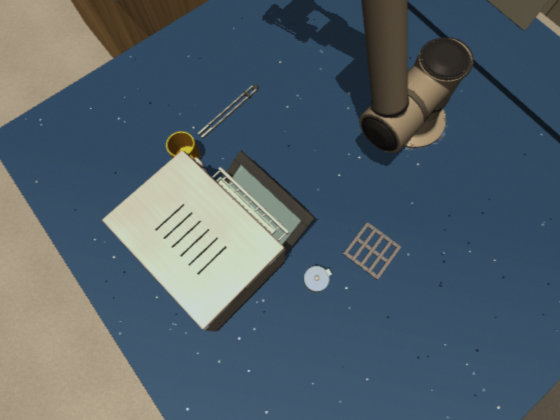

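View pics/top0.png

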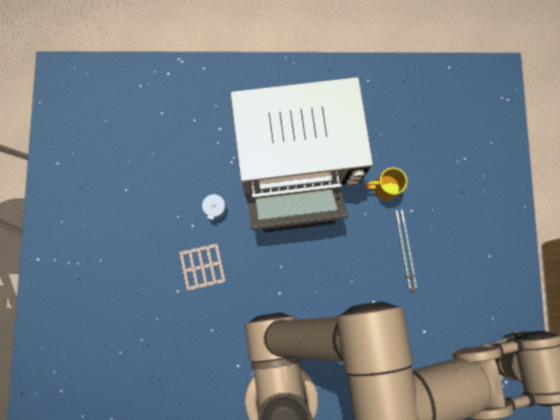

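The scene view shows the oven roof with corners near (103,220), (183,153), (285,250), (207,328), and the rack and door face the robot. In the top view the roof corners are near (233,93), (358,79), (371,165), (241,181), the door's outer edge is around row 220, and the mug sits right of the oven. I'll enlarge both views for accurate points.

```bash
python3 - <<'E'
import cv2
a=cv2.imread("pics/top0.png")[70:240,210:420];cv2.imwrite("pics/topc.png",cv2.resize(a,None,fx=3.5,fy=3.5,interpolation=2))
a=cv2.imread("pics/scene0.png")[140:340,95:335];cv2.imwrite("pics/scc.png",cv2.resize(a,None,fx=3,fy=3,interpolation=2))
E
```

```text
(no output)
```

View pics/topc.png

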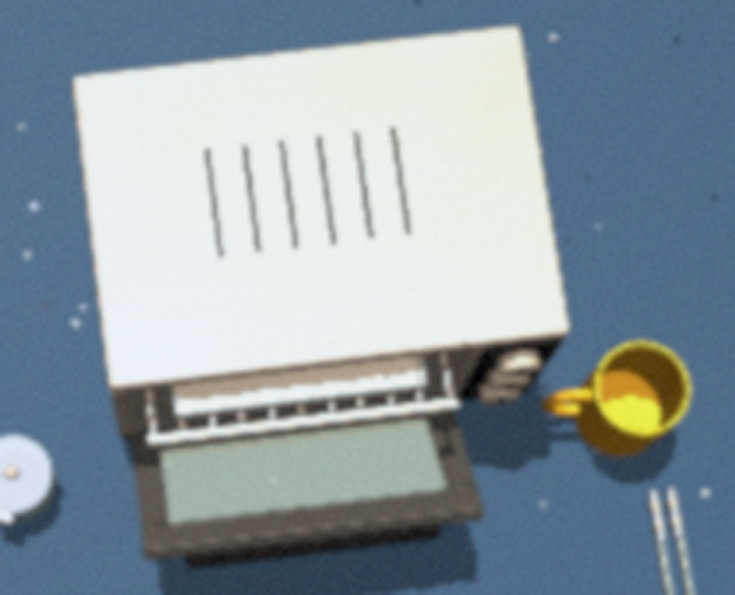

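View pics/scc.png

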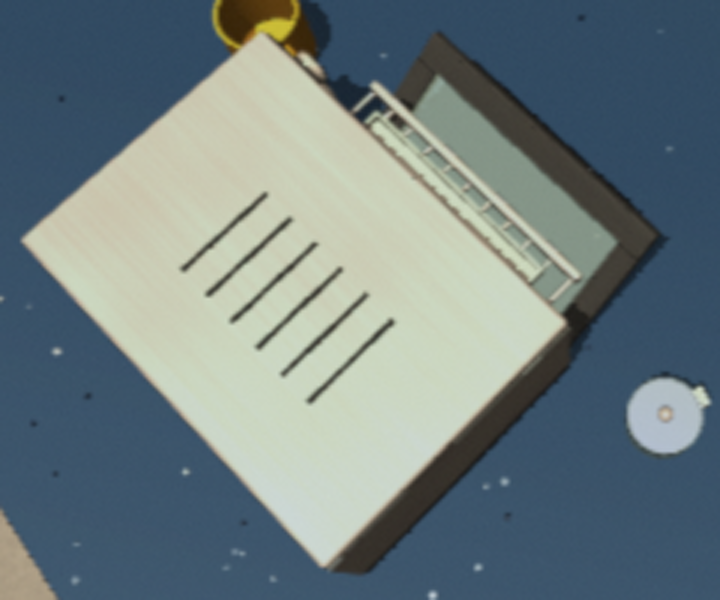

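The top crop gives the roof corners (75,77), (520,26), (568,330), (112,386), rail ends (148,441) and (459,405), and door-edge corners (145,550) and (481,516). The scene crop gives the roof corners (263,33), (22,240), (328,569), (568,323), rail ends (375,83) and (580,276), and door corners (438,33) and (660,238). Next I'll fit oven pose, slide and angle to these.

```bash
cat > h.py <<'E'
import numpy as np
from scipy.spatial.transform import Rotation as R
from plant import bot
def proj(n,P):
    c=bot.camera_model(n);q=(np.atleast_2d(P)-c["xyz"])@R.from_euler("xyz",c["rotation"]).as_matrix()
    u=q@c["mtx"].T;return u[:,:2]/u[:,2:]
def w(p,P): # oven->world, p=x,y,yaw
    P=np.atleast_2d(P).astype(float);return P@R.from_euler("z",p[2]).as_matrix().T+[p[0],p[1],0]
def door(a,dx,y,dz): return [-2+dx*np.cos(a)-dz*np.sin(a),y,45+dz*np.cos(a)+dx*np.sin(a)]
E
python3 - <<'E'
from h import *
from scipy.optimize import least_squares
T=np.array([(75,77),(520,26),(568,330),(112,386),(148,441),(459,405),(145,550),(481,516)])/3.5+[210,70]
S=np.array([(328,569),(22,240),(263,33),(568,323),(580,276),(375,83),(660,238),(438,33)])/3+[95,140]
for dx in(0,-13):
    def f(v):
        p,s,a,yl=v[:3],v[3],v[4],v[5]
        P=[[260,yl,215],[260,yl-365,215],[0,yl-365,215],[0,yl,215],[4-s,125,182],[4-s,-125,182],door(a,dx,140,150),door(a,dx,-140,150)]
        W=w(p,P);return np.r_[proj("top",W)-T,proj("scene",W)-S].ravel()
    r=least_squares(f,[600,0,0,60,1,150],x_scale=[100,100,.1,50,.1,50],loss="soft_l1")
    print(dx,r.x.round(3),r.cost);print(f(r.x).reshape(-1,2).round(1).tolist())
    p=r.x[:3];W=lambda q:w(p,q)[0].round(1)
    print("rail",W([4-r.x[3],0,175]),"bar",W(door(r.x[4],-32,0,135)))
# bystanders: mug rim, cellar top
def back(n,uv,z):
    c=bot.camera_model(n);d=R.from_euler("xyz",c["rotation"]).apply(np.linalg.solve(c["mtx"],[*uv,1]));return (c["xyz"]+d*(z-c["xyz"][2])/d[2]).round(0)
print("mug",back("top",np.array([643,390])/3.5+[210,70],95),"cellar",back("top",(213,206),63),"tongs",back("top",(400,210),10),back("top",(413,290),10))
E
```

```text
0 [ 6.26109e+02 -3.48840e+01  1.21000e-01  4.28360e+01  9.27000e-01
  1.49987e+02] 11.716503054075721
[[-1.7, -0.3], [-0.6, -0.3], [-0.1, 1.2], [-1.9, 0.9], [-1.0, 0.4], [-0.9, 0.1], [-1.4, 1.8], [-0.0, -0.3], [-2.2, 0.6], [-1.8, -0.8], [-0.6, -2.0], [0.1, -0.2], [-0.1, 0.2], [-0.7, -0.8], [-0.5, -0.9], [-0.7, -0.7]]
rail [587.6 -39.6 175. ] bar [497.9 -50.5 100.4]
-13 [ 6.26137e+02 -3.48180e+01  1.21000e-01  4.28680e+01  8.36000e-01
  1.49931e+02] 11.867306901121369
[[-1.7, -0.4], [-0.6, -0.3], [-0.1, 1.2], [-1.9, 0.9], [-1.0, 0.4], [-0.9, 0.1], [-1.4, 1.8], [0.0, -0.4], [-2.3, 0.6], [-1.8, -0.8], [-0.6, -2.0], [0.1, -0.2], [-0.1, 0.3], [-0.7, -0.8], [-0.4, -0.9], [-0.7, -0.8]]
rail [587.6 -39.5 175. ] bar [503.4 -49.7 111.7]
mug [ 636. -335.   95.] cellar [569. 203.  63.] tongs [ 566. -372.   10.] [ 319. -401.   10.]
```

Call:
servo_tool --deltas '[[[0.033, -0.024, -0.003], [0, 0, 0]], [[0.033, -0.024, -0.003], [0, 0, 0]], [[0.033, -0.024, -0.003], [0, 0, 0]], [[0.033, -0.024, -0.003], [0, 0, 0]], [[0.033, -0.024, -0.003], [0, 0, 0]], [[0.033, -0.024, -0.003], [0, 0, 0]], [[0.033, -0.024, -0.003], [0, 0, 0]], [[0.033, -0.024, -0.003], [0, 0, 0]], [[0.033, -0.024, -0.003], [0, 0, 0]], [[0.033, -0.024, -0.003], [0, 0, 0]], [[0.033, -0.024, -0.003], [0, 0, 0]], [[0.033, -0.024, -0.003], [0, 0, 0]], [[0.033, -0.024, -0.003], [0, 0, 0]], [[0.033, -0.024, -0.003], [0, 0, 0]], [[0, 0, 0], [0, 0, 9.7]], [[0, 0, 0], [0, 9, 0]], [[0, 0, 0], [0, 9, 0]], [[0, 0, 0], [0, 9, 0]], [[0, 0, 0], [0, 9, 0]], [[0, 0, 0], [0, 9, 0]]]' --fingers 0

```text
time: 2.6
tool_pos: [496.6, -45.0, 268.1]
tcp_rot: [-3.132, -0.74, 0.124]
contact_force: [0.0, 1.3, 1.4]
grip_width: 0.8
finger_force: 0.0
```

```bash
cat >> h.py <<'E'
P0=(626.1,-34.85,.121)
def st():
    o=bot.get_obs();t=o["tool_pos"];Rz=R.from_euler("z",P0[2])
    print(o["time"],"oven-frame TCP",Rz.inv().apply(t-[P0[0],P0[1],0]).round(1),"rot",np.degrees(o["tcp_rot"]).round(1),"F",Rz.inv().apply(o["contact_force"]).round(1),"joints",o["joint_positions"].round(2))
    return o
def to(*targets):  # successive (x,y,z,tilt_deg) in the oven frame -> tool-frame shift mm, rotvec deg
    o=st();t=o["tool_pos"];A=R.from_euler("xyz",o["tcp_rot"])
    for x,y,z,a in targets:
        B=R.from_euler("xyz",[np.pi,-np.radians(a),P0[2]]);q=w(P0,[x,y,z])[0]
        print("shift",A.inv().apply(q-t).round(1),"turn",np.degrees((A.inv()*B).as_rotvec()).round(1));t,A=q,B
E
python3 -c "
from h import *
to((-70,0,168,45),(-40,0,168,45),(-2.7,0,168,45))"
```

```text
2.6 oven-frame TCP [-129.8    5.5  268.1] rot [-179.4  -42.4    7.1] F [0.2 1.3 1.4] joints [-0.52 -0.05  2.13  0.82  0.6   0.34]
shift [-23.3   6.9 114.2] turn [-0.7  2.6  0.1]
shift [21.2 -0.  21.2] turn [0. 0. 0.]
shift [26.4 -0.  26.4] turn [0. 0. 0.]
```

Call:
servo_tool --deltas '[[[-0.003, 0.001, 0.014], [0, 0, 0]], [[-0.003, 0.001, 0.014], [0, 0, 0]], [[-0.003, 0.001, 0.014], [0, 0, 0]], [[-0.003, 0.001, 0.014], [0, 0, 0]], [[-0.003, 0.001, 0.014], [0, 0, 0]], [[-0.003, 0.001, 0.014], [0, 0, 0]], [[-0.003, 0.001, 0.014], [0, 0, 0]], [[-0.002, 0, 0.014], [0, 0, 0]], [[0, 0, 0], [0, 0, 0]], [[0, 0, 0], [0, 0, 0]]]'

```text
time: 3.85
tool_pos: [556.0, -43.5, 170.1]
tcp_rot: [-3.131, -0.737, 0.125]
contact_force: [0.6, 0.2, -0.4]
grip_width: 0.5
finger_force: 0.0
```

```bash
python3 - <<'E'
from h import *
import cv2
to((-40,0,168,45),(-2.7,0,168,45))
a=[cv2.imwrite]
s=bot.capture("scene")[140:340,95:335,::-1];t=bot.capture("wrist")[:,:,::-1]
cv2.imwrite("pics/m1.png",np.hstack([cv2.resize(s,(400,333)),cv2.resize(t,(400,333))]))
E
```

```text
3.85 oven-frame TCP [-7.060e+01 -1.000e-01  1.701e+02] rot [-179.4  -42.2    7.2] F [ 0.7  0.1 -0.4] joints [-0.43  0.24  2.15  1.32  0.38 -0.16]
shift [21.3  0.2 22.1] turn [-0.8  2.8  0.2]
shift [26.4 -0.  26.4] turn [0. 0. 0.]
```

View pics/m1.png

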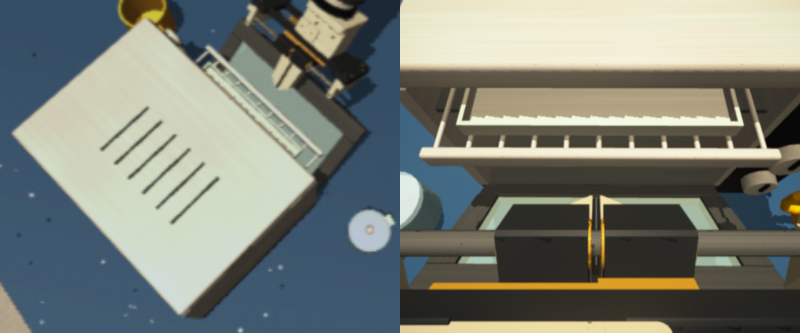

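The fingertips are centred in front of the rail and clear of the door. I'll reduce the tilt to 30° to stay away from the joint 5 limit and push slowly.

Call:
servo_tool --deltas '[[[0, 0, 0], [0, -6, 0]], [[0, 0, 0], [0, -6, 0]], [[0.0052, 0, 0.003], [0, 0, 0]], [[0.0052, 0, 0.003], [0, 0, 0]], [[0.0035, 0, 0.002], [0, 0, 0]], [[0.0035, 0, 0.002], [0, 0, 0]], [[0.0035, 0, 0.002], [0, 0, 0]], [[0.0035, 0, 0.002], [0, 0, 0]], [[0.0035, 0, 0.002], [0, 0, 0]], [[0.0035, 0, 0.002], [0, 0, 0]], [[0.0035, 0, 0.002], [0, 0, 0]], [[0.0035, 0, 0.002], [0, 0, 0]], [[0.0035, 0, 0.002], [0, 0, 0]]]'

```text
time: 5.58
tool_pos: [605.0, -30.5, 174.2]
tcp_rot: [-3.114, -0.611, 0.131]
contact_force: [-1.8, -0.4, -1.2]
grip_width: 0.2
finger_force: 0.8
```

```bash
python3 -c "
from h import *
to((-10,0,170,30))"
```

```text
5.575 oven-frame TCP [-20.4   6.9 174.2] rot [-178.4  -35.     7.5] F [-1.8 -0.2 -1.2] joints [-0.33  0.31  1.93  0.69  0.45  0.54]
shift [6.1 7.2 9.1] turn [-1.9 -5.   0.5]
```

Call:
servo_tool --deltas '[[[0, 0.0015, 0.002], [0, -1, 0]], [[0.001, 0.0015, 0.002], [0, -1, 0]], [[0.002, 0.0015, 0.002], [0, -1, 0]], [[0.002, 0.0015, 0.002], [0, -1, 0]], [[0, 0, 0], [0, 0, 0]], [[0, 0, 0], [0, 0, 0]]]'

```text
time: 6.32
tool_pos: [614.4, -35.1, 170.3]
tcp_rot: [-3.115, -0.543, 0.133]
contact_force: [-0.6, 0.2, 0.2]
grip_width: 0.3
finger_force: 0.0
```

```bash
python3 -c "
from h import *
to((-4.2,0,170,30))"
```

```text
6.325 oven-frame TCP [-11.7   1.1 170.3] rot [-178.5  -31.1    7.6] F [-0.6  0.2  0.2] joints [-0.31  0.34  1.85  0.51  0.52  0.73]
shift [6.2 1.3 4.1] turn [-1.9 -1.1  0.6]
```

Call:
servo_tool --deltas '[[[0.0013, 0, 0.0008], [0, 0, 0]], [[0.0013, 0, 0.0008], [0, 0, 0]], [[0.0013, 0, 0.0008], [0, 0, 0]], [[0.0013, 0, 0.0008], [0, 0, 0]], [[0.0013, 0, 0.0008], [0, 0, 0]], [[0, 0, 0], [0, 0, 0]]]'

```text
time: 7.08
tool_pos: [621.9, -34.0, 170.0]
tcp_rot: [-3.115, -0.542, 0.133]
contact_force: [0.4, -0.6, 1.3]
grip_width: 0.3
finger_force: 0.3
```

```bash
python3 -c "
from h import *
to((-4.2,0,170,30))"
```

```text
7.075 oven-frame TCP [ -4.1   1.3 170. ] rot [-178.5  -31.     7.6] F [ 0.4 -0.6  1.3] joints [-0.3   0.35  1.83  0.5   0.53  0.74]
shift [-0.1  1.3 -0.1] turn [-1.9 -1.   0.6]
```

Call:
servo_tool --deltas '[[[0.0009, 0, 0.0005], [0, 0, 0]], [[0.0009, 0, 0.0005], [0, 0, 0]]]'

```text
time: 7.32
tool_pos: [623.5, -33.7, 169.9]
tcp_rot: [-3.115, -0.541, 0.133]
contact_force: [-5.3, -2.1, 2.8]
grip_width: 0.6
finger_force: 2.7
```

Call:
servo_tool --deltas '[[[0.0009, 0, 0.0005], [0, 0, 0]], [[0, 0, 0], [0, 0, 0]]]'

```text
time: 7.58
tool_pos: [623.8, -33.7, 169.8]
tcp_rot: [-3.115, -0.54, 0.133]
contact_force: [-8.0, -3.3, 4.9]
grip_width: 0.2
finger_force: 4.5
```

Force has climbed to about 10 N with no further travel, so the rack is against its stop. I'll retract and plan the door arc.

```bash
cat >> h.py <<'E'
def tcp(a,e=0,t=31,d=15):
    b=door(a,-32,0,135);c,s=np.cos(np.radians(t)),np.sin(np.radians(t))
    return (b[0]-(16.5+e)*c+d*s,0,b[2]-(16.5+e)*s-d*c,t)
E
python3 -c "
from h import *
q=tcp(.93,15);print(q)
to((-205,0,172,31),(-205,0,q[2],31),q,*[tcp(a) for a in np.arange(.93,-.01,-.0929)])"
```

```text
(np.float64(-148.62457830096918), 0, np.float64(70.974540630306), 31)
7.575 oven-frame TCP [ -2.1   1.4 169.8] rot [-178.5  -30.9    7.6] F [-8.3 -2.3  4.9] joints [-0.3   0.36  1.82  0.5   0.53  0.75]
shift [-172.9   -3.9 -106.1] turn [-1.9  0.1  0.6]
shift [-52.   -0.   86.6] turn [0. 0. 0.]
shift [48.3  0.  29. ] turn [0. 0. 0.]
shift [15. -0. -0.] turn [0. 0. 0.]
shift [10.8 -0.  -7. ] turn [0. 0. 0.]
shift [11.4  0.  -6. ] turn [0. 0. 0.]
shift [11.9 -0.  -4.9] turn [0. 0. 0.]
shift [12.3  0.  -3.8] turn [0. 0. 0.]
shift [12.6 -0.  -2.6] turn [0. 0. 0.]
shift [12.8  0.  -1.4] turn [0. 0. 0.]
shift [12.9 -0.  -0.2] turn [0. 0. 0.]
shift [12.8  0.   1. ] turn [0. 0. 0.]
shift [12.7 -0.   2.2] turn [0. 0. 0.]
shift [12.4  0.   3.3] turn [0. 0. 0.]
```

Call:
servo_tool --deltas '[[[-0.009, 0, -0.006], [0, 0, 0]], [[-0.02, -0.0005, -0.012], [-0.2, 0, 0]], [[-0.024, -0.0005, -0.015], [-0.2, 0, 0]], [[-0.024, -0.0005, -0.015], [-0.2, 0, 0]], [[-0.024, -0.0005, -0.015], [-0.3, 0, 0]], [[-0.024, -0.0005, -0.015], [-0.3, 0, 0]], [[-0.024, -0.0005, -0.014], [-0.3, 0, 0]], [[-0.024, -0.0005, -0.014], [-0.3, 0, 0]], [[0, 0, 0], [0, 0, 0]], [[-0.01, 0, 0.017], [0, 0, 0]], [[-0.01, 0, 0.017], [0, 0, 0]], [[-0.01, 0, 0.017], [0, 0, 0]], [[-0.01, 0, 0.018], [0, 0, 0]], [[-0.012, 0, 0.018], [0, 0, 0]], [[0, 0, 0], [0, 0, 0]], [[0, 0, 0], [0, 0, 0]]]'

```text
time: 9.57
tool_pos: [424.3, -58.9, 71.5]
tcp_rot: [3.137, -0.542, 0.133]
contact_force: [0.7, -0.3, -0.4]
grip_width: 0.4
finger_force: 0.0
```

```bash
python3 - <<'E'
from h import *
import cv2
to(tcp(.93,15),tcp(.9,0))
s=bot.capture("top")[70:240,210:420,::-1];t=bot.capture("wrist")[:,:,::-1]
cv2.imwrite("pics/m2.png",np.hstack([cv2.resize(s,(400,333)),cv2.resize(t,(400,333))]))
E
```

```text
9.575 oven-frame TCP [-203.2    0.5   71.5] rot [179.7 -31.1   7.6] F [ 0.7 -0.4 -0.4] joints [-0.58  0.29  2.42  1.56  0.34 -0.63]
shift [46.5  1.  28.6] turn [-0.1 -0.1  0.6]
shift [18.4 -0.  -2.4] turn [0. 0. 0.]
```

View pics/m2.png

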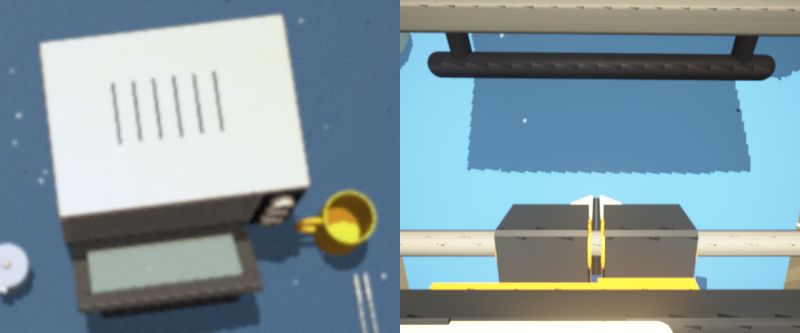

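The top view shows the rail gone under the roof. The wrist view shows the door bar across the top (row ~65, columns 430–775) with the fingers in front of and below its middle. Moving in to contact.

Call:
servo_tool --deltas '[[[0.012, 0, 0.007], [0, 0, 0]], [[0.012, 0, 0.007], [0, 0, 0]], [[0.012, 0, 0.007], [0, 0, 0]], [[0.01, 0, 0.007], [0, 0, 0]], [[0.003, 0, 0], [0, 0, 0]], [[0.003, 0, 0], [0, 0, 0]], [[0.003, 0, 0], [0, 0, 0]], [[0.003, 0, 0], [0, 0, 0]]]'

```text
time: 10.68
tool_pos: [487.4, -50.6, 77.2]
tcp_rot: [3.137, -0.542, 0.133]
contact_force: [0.5, -0.3, 0.7]
grip_width: 0.7
finger_force: 0.0
```

Call:
servo_tool --deltas '[[[0.003, 0, 0], [0, 0, 0]], [[0.003, 0, 0], [0, 0, 0]]]'

```text
time: 10.92
tool_pos: [492.6, -49.8, 80.1]
tcp_rot: [3.137, -0.542, 0.133]
contact_force: [1.0, 0.9, -0.1]
grip_width: 0.4
finger_force: 0.0
```

Call:
servo_tool --deltas '[[[0.003, 0, -0.001], [0, 0, 0]], [[0.003, 0, -0.001], [0, 0, 0]]]'

```text
time: 11.18
tool_pos: [495.4, -49.3, 84.0]
tcp_rot: [3.137, -0.539, 0.132]
contact_force: [-7.3, -4.1, -2.0]
grip_width: 0.4
finger_force: 4.0
```

```bash
python3 -c "
from h import *
from scipy.optimize import brentq
o=st();p=R.from_euler('z',P0[2]).inv().apply(o['tool_pos']-[P0[0],P0[1],0])
n=np.array([np.cos(.54),0,np.sin(.54)])
a=brentq(lambda a:(np.array(tcp(a)[:3])-p)@n,.2,1.2);print(a)
to(tcp(a),*[tcp(b) for b in np.linspace(a,0,11)[1:]])"
```

```text
11.175 oven-frame TCP [-131.5    1.4   84. ] rot [179.7 -30.9   7.6] F [-7.8 -3.2 -2. ] joints [-0.43  0.33  2.24  1.23  0.29 -0.14]
0.8744274937357559
11.175 oven-frame TCP [-131.5    1.4   84. ] rot [179.7 -30.9   7.6] F [-7.8 -3.2 -2. ] joints [-0.43  0.33  2.24  1.23  0.29 -0.14]
shift [-0.   1.4 -2. ] turn [-0.1  0.1  0.5]
shift [10.5  0.  -6.1] turn [0. 0. 0.]
shift [11.  -0.  -5.1] turn [0. 0. 0.]
shift [11.4  0.  -4.1] turn [0. 0. 0.]
shift [11.7 -0.  -3.1] turn [0. 0. 0.]
shift [11.9 -0.  -2.1] turn [0. 0. 0.]
shift [12.1  0.  -1. ] turn [0. 0. 0.]
shift [12.1  0.   0. ] turn [0. 0. 0.]
shift [12.1 -0.   1.1] turn [0. 0. 0.]
shift [11.9 -0.   2.1] turn [0. 0. 0.]
shift [11.7  0.   3.2] turn [0. 0. 0.]
```

Joint 5 (0.29) is close to its limit, so I'll back off and reduce the tilt to about 15°.

Call:
servo_tool --deltas '[[[-0.006, 0, 0], [0, 0, 0]], [[-0.008, 0.001, 0], [0, 0, 0]], [[0, 0, 0], [0, -4, 0]], [[0, 0, 0], [0, -4, 0]], [[0, 0, 0], [0, -4, 0]], [[0, 0, 0], [0, -4, 0]], [[0, 0, 0], [0, 0, 0]], [[0, 0, 0], [0, 0, 0]]]'

```text
time: 12.18
tool_pos: [484.9, -47.2, 77.1]
tcp_rot: [-3.132, -0.321, 0.135]
contact_force: [-0.4, 0.4, 0.3]
grip_width: 0.8
finger_force: 0.0
```

```bash
python3 -c "
from h import *
T=dict(t=15,d=13)
to(tcp(.875,4,**T),*[tcp(b,**T) for b in np.linspace(.875,0,11)])"
```

```text
12.175 oven-frame TCP [-141.6    4.8   77.1] rot [-179.4  -18.4    7.8] F [-0.3  0.5  0.3] joints [-0.36  0.35  2.09  0.37  0.45  0.76]
shift [  2.9   4.7 -11.8] turn [-0.8 -3.4  0.8]
shift [ 4.  0. -0.] turn [0. 0. 0.]
shift [ 8.4 -0.  -8.7] turn [0. 0. 0.]
shift [ 9.2 -0.  -8. ] turn [0. 0. 0.]
shift [ 9.8  0.  -7.1] turn [0. 0. 0.]
shift [10.4 -0.  -6.2] turn [0. 0. 0.]
shift [10.9 -0.  -5.3] turn [0. 0. 0.]
shift [11.3  0.  -4.3] turn [0. 0. 0.]
shift [11.7 -0.  -3.3] turn [0. 0. 0.]
shift [11.9 -0.  -2.3] turn [0. 0. 0.]
shift [12.1  0.  -1.2] turn [0. 0. 0.]
shift [12.1 -0.  -0.2] turn [0. 0. 0.]
```

Call:
servo_tool --deltas '[[[0, 0.001, -0.004], [0, -1, 0]], [[0, 0.001, -0.004], [0, -1, 0]], [[0.001, 0.001, -0.004], [0, 0, 0]], [[0.002, 0.001, 0], [0, 0, 0]], [[0.003, 0, 0], [0, 0, 0]], [[0.004, 0, -0.004], [0, 0, 0]], [[0.004, 0, -0.004], [0, 0, 0]], [[0.0045, 0, -0.004], [0, 0, 0]], [[0.0045, 0, -0.004], [0, 0, 0]]]'

```text
time: 13.3
tool_pos: [498.1, -49.5, 110.0]
tcp_rot: [-3.132, -0.282, 0.136]
contact_force: [-7.4, -2.4, -1.3]
grip_width: 0.7
finger_force: 3.7
```

```bash
python3 -c "
from h import *
T=dict(t=15,d=13)
to(*[tcp(b,**T) for b in np.linspace(.7,0,9)])"
```

```text
13.3 oven-frame TCP [-128.9    0.9  110. ] rot [-179.4  -16.2    7.8] F [-7.6 -1.5 -1.3] joints [-0.34  0.32  1.99  0.24  0.6   0.91]
shift [3. 1. 0.] turn [-0.8 -1.2  0.8]
shift [ 9.8  0.  -7.1] turn [0. 0. 0.]
shift [10.4  0.  -6.2] turn [0. 0. 0.]
shift [10.9 -0.  -5.3] turn [0. 0. 0.]
shift [11.3  0.  -4.3] turn [0. 0. 0.]
shift [11.7 -0.  -3.3] turn [0. 0. 0.]
shift [11.9 -0.  -2.3] turn [0. 0. 0.]
shift [12.1  0.  -1.2] turn [0. 0. 0.]
shift [12.1 -0.  -0.2] turn [0. 0. 0.]
```

Call:
servo_tool --deltas '[[[0.004, 0, -0.002], [0, 0, 0]], [[0.005, 0, -0.0035], [0, 0, 0]], [[0.005, 0, -0.0035], [0, 0, 0]], [[0.005, 0, -0.003], [0, 0, 0]], [[0.005, 0, -0.003], [0, 0, 0]], [[0.0055, 0, -0.0025], [0, 0, 0]], [[0.0055, 0, -0.0025], [0, 0, 0]], [[0.0055, 0, -0.002], [0, 0, 0]], [[0.0055, 0, -0.002], [0, 0, 0]]]'

```text
time: 14.42
tool_pos: [535.8, -44.7, 146.7]
tcp_rot: [-3.132, -0.284, 0.136]
contact_force: [-6.2, -0.1, 2.7]
grip_width: 0.7
finger_force: 3.1
```

```bash
python3 -c "
from h import *
T=dict(t=15,d=13)
to(*[tcp(b,**T) for b in np.linspace(.35,0,5)])"
```

```text
14.425 oven-frame TCP [-90.9   1.2 146.7] rot [-179.5  -16.3    7.8] F [-6.2  0.7  2.7] joints [-0.3   0.32  1.85  0.19  0.73  1.  ]
shift [-0.8  1.2  2.6] turn [-0.8 -1.2  0.8]
shift [11.7 -0.  -3.3] turn [0. 0. 0.]
shift [11.9 -0.  -2.3] turn [0. 0. 0.]
shift [12.1  0.  -1.2] turn [0. 0. 0.]
shift [12.1 -0.  -0.2] turn [0. 0. 0.]
```

Door is near 0.35 rad. I'll continue more slowly (~0.25 rad/s).

Call:
servo_tool --deltas '[[[0.004, 0, -0.001], [0, 0, 0]], [[0.004, 0, -0.001], [0, 0, 0]], [[0.004, 0, -0.001], [0, 0, 0]], [[0.004, 0, -0.001], [0, 0, 0]], [[0.004, 0, -0.0005], [0, 0, 0]], [[0.004, 0, -0.0005], [0, 0, 0]], [[0.004, 0, -0.0005], [0, 0, 0]], [[0.004, 0, 0], [0, 0, 0]], [[0.003, 0, 0], [0, 0, 0]], [[0.002, 0, 0], [0, 0, 0]], [[0, 0, 0], [0, 0, 0]]]'

```text
time: 15.8
tool_pos: [570.8, -40.5, 162.5]
tcp_rot: [-3.133, -0.287, 0.136]
contact_force: [-2.7, 0.7, 1.2]
grip_width: 0.6
finger_force: 0.9
```

```bash
python3 -c "
from h import *
T=dict(t=15,d=13)
to(tcp(0,**T))"
```

```text
15.8 oven-frame TCP [-55.5   1.1 162.5] rot [-179.5  -16.4    7.8] F [-2.6  1.   1.2] joints [-0.27  0.35  1.75  0.17  0.79  1.06]
shift [8.8 1.2 1.8] turn [-0.7 -1.4  0.8]
```

Call:
servo_tool --deltas '[[[0.0015, 0, 0], [0, 0, 0]], [[0.0015, 0, 0], [0, 0, 0]], [[0.0015, 0, 0], [0, 0, 0]], [[0.0015, 0, 0], [0, 0, 0]]]'

```text
time: 16.3
tool_pos: [576.3, -39.8, 164.1]
tcp_rot: [-3.133, -0.286, 0.136]
contact_force: [-4.8, -1.2, 2.2]
grip_width: 0.5
finger_force: 1.7
```

Call:
servo_tool --deltas '[[[0.001, 0, 0], [0, 0, 0]], [[0.001, 0, 0], [0, 0, 0]]]'

```text
time: 16.55
tool_pos: [578.2, -39.5, 164.6]
tcp_rot: [-3.133, -0.286, 0.136]
contact_force: [-4.8, -0.7, 1.8]
grip_width: 0.3
finger_force: 1.6
```

Call:
servo_tool --deltas '[[[0.001, 0, 0], [0, 0, 0]], [[0, 0, 0], [0, 0, 0]]]'

```text
time: 16.8
tool_pos: [579.2, -39.4, 165.0]
tcp_rot: [-3.133, -0.286, 0.136]
contact_force: [-2.7, -1.4, 1.2]
grip_width: 0.3
finger_force: 1.2
```

Call:
servo_tool --deltas '[[[0.001, 0, 0], [0, 0, 0]], [[0.001, 0, 0], [0, 0, 0]]]'

```text
time: 17.05
tool_pos: [580.2, -39.2, 165.2]
tcp_rot: [-3.133, -0.284, 0.136]
contact_force: [-8.7, -3.4, 3.1]
grip_width: 0.4
finger_force: 4.1
```

Call:
servo_tool --deltas '[[[0.001, 0, 0], [0, 0, 0]], [[0, 0, 0], [0, 0, 0]]]'

```text
time: 17.3
tool_pos: [580.2, -39.1, 165.1]
tcp_rot: [-3.133, -0.282, 0.136]
contact_force: [-10.2, -2.4, 4.0]
grip_width: 0.4
finger_force: 4.7
```

The TCP has stopped while force climbs to 11 N, which matches a shut door. Retracting straight away.

Call:
servo_tool --deltas '[[[-0.004, 0, 0], [0, 0, 0]], [[-0.012, 0, 0], [0, 0, 0]], [[-0.02, 0, 0], [0, 0, 0]], [[-0.02, 0, 0], [0, 0, 0]], [[-0.02, 0, 0], [0, 0, 0]], [[-0.02, 0, -0.02], [0, 0, 0]], [[-0.01, 0, -0.02], [0, 0, 0]], [[0, 0, -0.02], [0, 0, 0]], [[0, 0, 0], [0, 0, 0]], [[0, 0, 0], [0, 0, 0]]]'

```text
time: 18.55
tool_pos: [464.3, -55.4, 192.8]
tcp_rot: [-3.133, -0.286, 0.136]
contact_force: [-1.0, -0.2, 0.6]
grip_width: 0.3
finger_force: 0.0
```

```bash
python3 - <<'E'
from h import *
import cv2
st()
s=bot.capture("top")[70:300,180:430,::-1];t=bot.capture("wrist")[:,:,::-1]
cv2.imwrite("pics/m3.png",np.hstack([cv2.resize(s,(400,368)),cv2.resize(t,(400,368))]))
E
```

```text
18.55 oven-frame TCP [-163.1   -0.8  192.8] rot [-179.5  -16.4    7.8] F [-1.  -0.1  0.6] joints [-0.39  0.13  1.95  0.2   0.82  0.93]
```

View pics/m3.png

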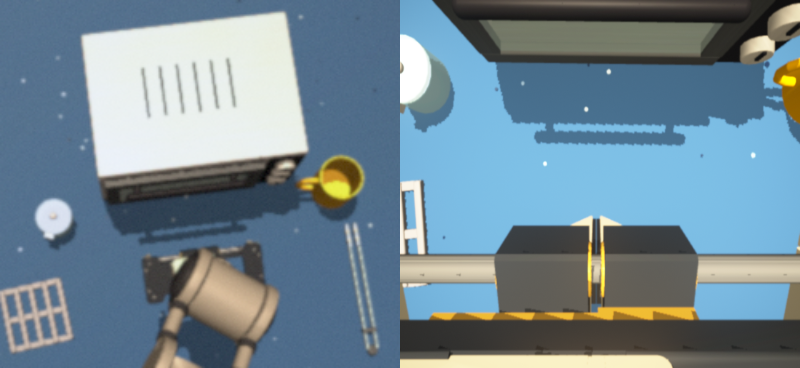

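The door stands upright against the oven, with the handle parallel to the front around (180,180). The mug, cellar, tongs and trivet are in place, and the gripper touches nothing.

```bash
python3 -c "
from plant import bot
print(bot.close_job())"
```

```text
the job is handed in; nothing more can be done
None
```

I pushed the rack in to its stop, then closed the door gently until it met its stop, and handed the job in at about 18.6 s; pushing forces read about 10–11 N at most, the bystanders look unmoved, and no verdict came back.

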